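# Refit the volume knob and hold it pressed

## Task

The volume knob has come off the headphone amplifier on the file cabinet. Pick it up, turn it so that the flat in its bore matches the flat of the D-shaped shaft, bring it down between the two guard rails without knocking them and push it fully home on the shaft; then keep pressing so that the spring-loaded push switch under the shaft is fully in, because a long press wakes the amplifier. Finish like that, still gripping the knob and holding it pressed down, and leave the mug, the sticky notes and the pencil where they are.

Things in the scene. Friction and masses are not known exactly. Their poses are not given: they have to be found in the camera images.
- knob: round bare-metal knob, 28 mm tall, upright on the cabinet; body 36 mm wide, to be gripped across in any direction; lowest 4 mm a 40 mm skirt with a pointer nose to 25 mm. Origin: centre of underside; z up; x to the nose (thin dark line on top too). From below a D-bore 14 mm deep: radius 6.1 mm, its flat on the +x side 2.1 mm from the axis. About 150 g
- shaft_tip (a point): top end, on the axis, of the upright steel D-shaft, 20 mm over the amplifier's panel. z up, x the way its flat faces. 11 mm diameter, flat 1.5 mm from the axis, top 1.2 mm tapered. The knob fits with its x along this x (within 6 degrees); home, its origin is 14 mm below this point, 6 mm off the panel (2 mm with the switch in)
- shaft (a joint): turn of the shaft (rad), counter-clockwise from above; 0 when its flat faces the amplifier's rear (+x of amp). It turns with the knob from -2.6 to 2.6, with a light drag of 0.05 N m
- push_switch (a joint): how far the shaft is pushed in (m): 0 free, 0.004 fully in, where it meets a hard stop. The spring takes about 4.4 N to start and 9 N fully in, and pushes the shaft back up when let go
- amp: desk headphone amplifier, a low grey box 120 mm deep (x), 140 mm wide (y), with its black top panel 46 mm above the cabinet; it does not shift. Origin: centre of its underside, straight below the shaft; x points to its rear (sockets for headphones on the front, -x), z up
- rails: the two bent steel tube guard rails on the amplifier's top, either side of the shaft. Origin: on the shaft's axis at the height of the top panel; axes as amp. They run along x from -50 to 50 mm, their centre lines at y = -42 and +42 mm, tube 7.6 mm thick, so the gap between them is 76 mm, open at front and rear; they rise 38 mm above the panel
- mug: white mug, 95 mm tall, standing to the left; bystander. Origin: centre of its underside
- sticky_pad: pad of sticky notes, 76 x 76 x 18 mm; bystander. Origin: centre of its underside
- pencil: pencil, 156 mm long along y, 7 mm thick, lying in front of the amplifier; bystander. Origin: centre of its underside
- knob_pointer (a point): the tip of the knob's pointer nose, 25 mm from the knob's axis along its +x, 2 mm above its underside; axes as the knob's
Mind the look-alikes: they are no part of the job. What is meant by the knob is not turquoise, and is the smaller of those in its own colour.

How it is judged:
By the outcome, as a careful person would: the job done as asked, in the order asked, and still so for the second after the job is handed in, while the arm keeps its last pose, push and grip.
It also fails if it takes over 45 s, if anything falls off the work surface, if the arm or the gripper's body presses on something with over 40 N, if the wrist force passes 120 N, or if a joint passes its speed limit or range.

## Robot

A 6-joint arm with a two-finger parallel gripper is mounted at the origin on a cart in front of the work surface, level with it; the furniture and walls round the work are solid. World frame = base frame: x ahead of the robot, y to its left, z up, the work surface at z = 0. Lengths are in mm, angles in rad, forces in N, time in s.
With the tool pointing down it reaches from about 275 to 1000 mm from the base axis. Payload 8.4 kg.
Tool frame: the origin (TCP) lies on the centre line of the jaws, within the pads' length; the fingertips stand 22 mm ahead of it and the grasp point (between the pads) lies 3 mm ahead of it; z points along the fingers, y is the direction in which the jaws open and shut (so a half turn about z gives the same grasp; the last joint's range is limited). The gripper opens to 85 mm and grips with 20 to 120 N. Pads are 22 mm wide; open, the fingers measure 114 mm over their backs; the gripper's body (76 mm by 85 mm) begins 54 mm behind the grasp point. The pads swing forward as they close: fully open they stand 13 mm farther back than shut.
Start: joints at [-1.3, 0.353, 1.633, -0, 1.155, -0.002], TCP at [168.392, -601.891, 253.281] pointing down, gripper open.
Joint ranges: [-2.63, 2.63], [-0.92, 2.1], [0.06, 2.66], [-1.3, 4.44], [0, 2.69], [-3.02, 3.02]. Speed limits (rad/s): [2.22, 2.22, 2.79, 3.14, 3.14, 3.14].

## Interface

Orientations are given as [roll, pitch, yaw] about the fixed x, y, z axes, in that order (R = Rz(yaw) Ry(pitch) Rx(roll)).
In Python, from rig import r gives the robot as it stands.
- The arm moves only by the tool carry_out, never from a script. Its argument "rows" is text: rows parted by semicolons, each of 5 numbers parted by spaces: the opening, from 0 (shut) to 1 (fully open), then the shift along the tool's x, y, z in units of 30 mm (1.0 is 30 mm), then the turn about the tool's z in units of 8 degrees (1.0 is 8 degrees). A call has 1 to 12 rows; each row shifts and turns the commanded pose from where the row before left it, along the tool's axes as they then stand; what a row does not reach is not made up. A row lasts 1/8 s, in which the tool goes at most 62.5 mm and 10.7 degrees, less where a joint would pass 70% of its speed; a pose out of reach is approached as far as the arm can. A call is refused whole if a number of a shift passes 1 or a number of a turn 1, either way. A call with a gripper value outside its range is refused whole. The fingers move at their own pace and stop on an object; "newtons" is the grip in N (left out, the last holds). Time passes only in rows, so rows that do not move let the fingers close. It gives the time, the measured TCP pose, the force and the opening at its end, in the units of the state.
- r.sense(): the state, without advancing time (a new reading comes with each control period).
- r.grab_frame(name): name is "scene" or "top"; returns the picture (400x640x3 uint8, blue, green, red); there is no depth.
- r.get_calibration(name): a dict with "intrinsics" (3x3 intrinsics, pixels), "k1" (the pictures are not rectified: a ray, as slopes to the right and down, at radius r is drawn at 1 + k1 r^2 times it, then the intrinsics apply), "position" and "rotation" of the camera in the world. Camera axes: x right, y up, looking along -z (the intrinsics and any distortion apply to the point x, -y, -z); pixel columns grow to the right and rows downward; lengths in mm; the calibration is good to about 2 mm. A picture is of the moment at which its call begins. get_calibration takes no time and is no camera call.
- r.sign_off(): hands the job in, once; it reports no verdict.
The state is a dict: "clock": time; "qpos": joint angles; "qvel": joint speeds; "joint_efforts": joint torques, N m; "eef_pos": TCP position; "tcp_rot": TCP orientation; "contact_force": force on the tool from outside, world axes, zero at the start; "wrist_torque": the same for the moment, N m; "opening": opening from 0.0 (shut) to 1.0 (fully open).
Only numpy, scipy, OpenCV 4.12 (cv2) and the standard library are available. Lean on these libraries where they do the work, as an engineer would, in place of code of your own. Each camera call takes 0.05 s, during which the arm holds its last target.

## Working session

There is one attempt and no reset: what is moved stays moved. The work goes in short steps, Python scripts to look and compute and a tool call to move; the robot and the scene stay as the last step left them, time stands still between calls to the robot, and variables do not carry over. Pictures are saved under pics/ and viewed, and the job is handed in when it is done.

Besides the shell and the picture viewer there is one more tool, called after "Request:" by a JSON object that holds its "fn" and its "kwargs", one argument or row to a line. carry_out: Moves the arm, as the interface text tells. Its arguments: {"type":"object","properties":{"rows":{"type":"string"},"newtons":{"type":"number"}},"required":["rows"]}

```bash
ls; mkdir -p pics
python3 - <<'E'
from rig import r
import cv2
print(r.sense())
for n in("scene","top"):
    print(n,r.get_calibration(n)); cv2.imwrite(f"pics/{n}0.png",r.grab_frame(n))
E
```

```text
pics
{'clock': 0.0, 'qpos': array([-1.30041131e+00,  3.53658306e-01,  1.63412906e+00, -4.67912711e-06,
        1.15522652e+00, -2.42663857e-03]), 'qvel': array([-0.00077848,  0.00083364,  0.00033907, -0.00030253, -0.00041922,
        0.00040901]), 'joint_efforts': array([-1.91179097e-03, -6.05264497e+01, -3.42070842e+01, -5.97716394e-05,
        9.57599783e-03, -7.33553122e-06]), 'eef_pos': array([ 168.26212025, -601.45533919,  252.55750099]), 'tcp_rot': array([-3.14017142e+00,  8.29357963e-07,  2.72813548e-01]), 'contact_force': array([-0.05541935, -0.68217669, -0.24734982]), 'wrist_torque': array([-0.00291463,  0.02196932,  0.00433093]), 'opening': 1.0022127563841854}
scene {'intrinsics': array([[366.57509087,   0.        , 316.16138134],
       [  0.        , 366.57509087, 201.06732494],
       [  0.        ,   0.        ,   1.        ]]), 'k1': -0.05077233551615514, 'position': array([125.42831012, 473.76282617, 756.88247568]), 'rotation': array([ 0.67600031, -0.01302611, -2.42416952])}
top {'intrinsics': array([[443.94342834,   0.        , 310.56284442],
       [  0.        , 443.94342834, 204.31656406],
       [  0.        ,   0.        ,   1.        ]]), 'k1': -0.02566774535359405, 'position': array([ 319.16509998,   67.31209041, 1448.58485178]), 'rotation': array([ 0.11205766, -0.01554205, -1.5508555 ])}
```

View pics/scene0.png

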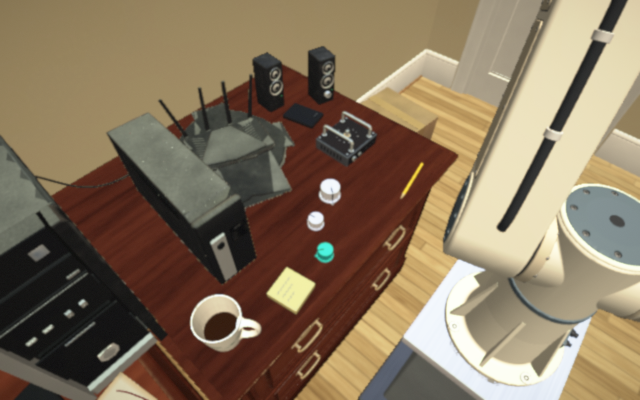

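View pics/top0.png

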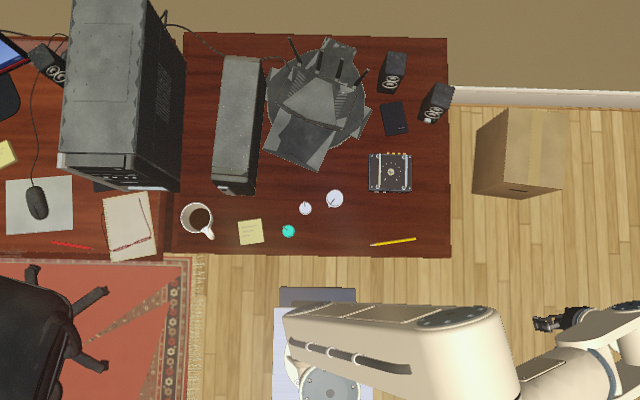

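Candidates for the knob are bare-metal at top (305,208) / scene (316,221), bare-metal and larger at top (335,198) / scene (330,190), and turquoise at top (288,231) / scene (325,252). The description picks the smaller bare-metal one, at top (305,208). I'll check that in close crops.

```bash
cat > h.py <<'E'
import numpy as np,cv2
from scipy.spatial.transform import Rotation as R
from rig import r
class Cam:
    def __init__(s,n):
        c=r.get_calibration(n); s.K=c["intrinsics"];s.k=c["k1"];s.p=c["position"];s.R=R.from_euler("xyz",c["rotation"]).as_matrix()
        s.D=np.array([s.k,0,0,0,0.])
    def ray(s,uv):
        u=cv2.undistortPoints(np.array(uv,float).reshape(-1,1,2),s.K,s.D)[:,0]
        return (s.R@np.c_[u[:,0],-u[:,1],-np.ones(len(u))].T).T
    def plane(s,uv,z):
        d=s.ray(uv); return s.p+d*((z-s.p[2])/d[:,2])[:,None]
    def pix(s,X):
        c=(np.atleast_2d(X)-s.p)@s.R; c=np.c_[c[:,0],-c[:,1],-c[:,2]]
        return cv2.projectPoints(c,np.zeros(3),np.zeros(3),s.K,s.D)[0][:,0]
def tri(ca,ua,cb,ub):
    a=ca.ray([ua])[0];b=cb.ray([ub])[0]
    t=np.linalg.lstsq(np.c_[a,-b],cb.p-ca.p,rcond=None)[0]
    A=ca.p+a*t[0];B=cb.p+b*t[1]; return (A+B)/2,np.linalg.norm(A-B)
E
python3 - <<'E'
import cv2,numpy as np
from h import *
a=cv2.imread("pics/top0.png");b=cv2.imread("pics/scene0.png")
def c(i,x,y,w,h,s): return cv2.resize(i[y:y+h,x:x+w],None,fx=s,fy=s,interpolation=cv2.INTER_CUBIC)
cv2.imwrite("pics/c1.png",c(a,275,180,80,60,10))
cv2.imwrite("pics/c2.png",c(b,295,170,60,50+16,9))
cv2.imwrite("pics/c3.png",c(a,360,140,60,60,10))
cv2.imwrite("pics/c4.png",c(b,310,105,75,60,10))
T,S=Cam("top"),Cam("scene")
for n,u,v in(("small",(305,207),(316,218)),("big",(335,197.5),(330,187)),("turq",(288,231),(325,249))): print(n,tri(T,u,S,v),T.plane([u],28),S.plane([v],28))
E
```

```text
small (array([470.1780046 ,  65.76943816,  24.3775591 ]), np.float64(1.3800396437291151)) [[470.37445305  66.14807832  28.        ]] [[467.87193304  67.44702575  28.        ]]
big (array([503.09331009, -29.31270128,  33.77342537]), np.float64(1.2501353416854948)) [[503.3077637  -30.03662284  28.        ]] [[506.66497318 -33.02732684  28.        ]]
turq (array([393.16142137, 119.50663447,  27.5550684 ]), np.float64(2.5184691284495133)) [[392.06108156 118.83408394  28.        ]] [[394.09992342 120.33772909  28.        ]]
```

View pics/c1.png

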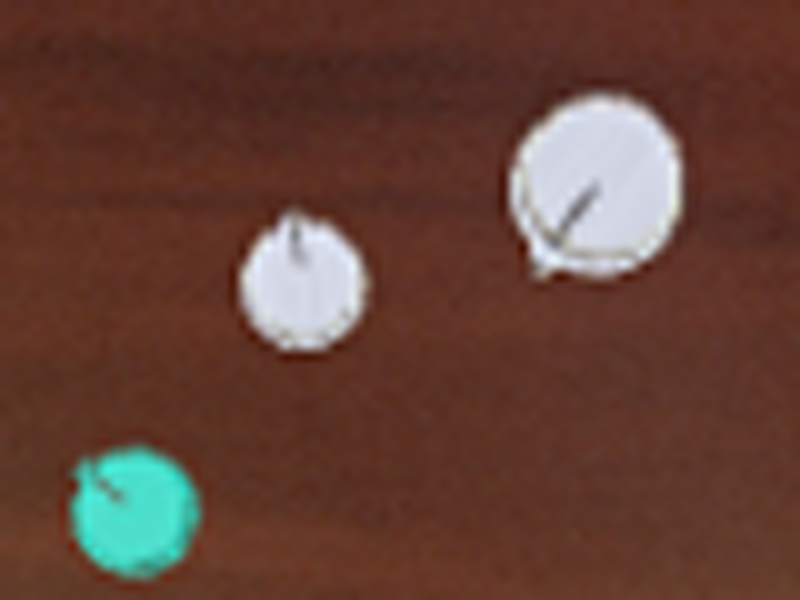

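View pics/c2.png

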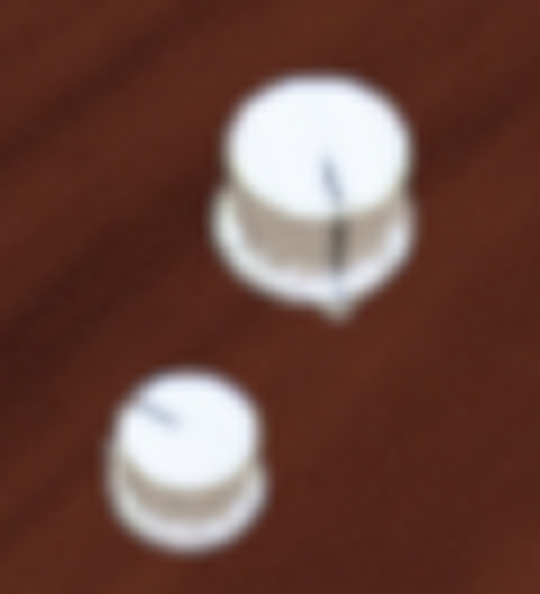

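View pics/c3.png

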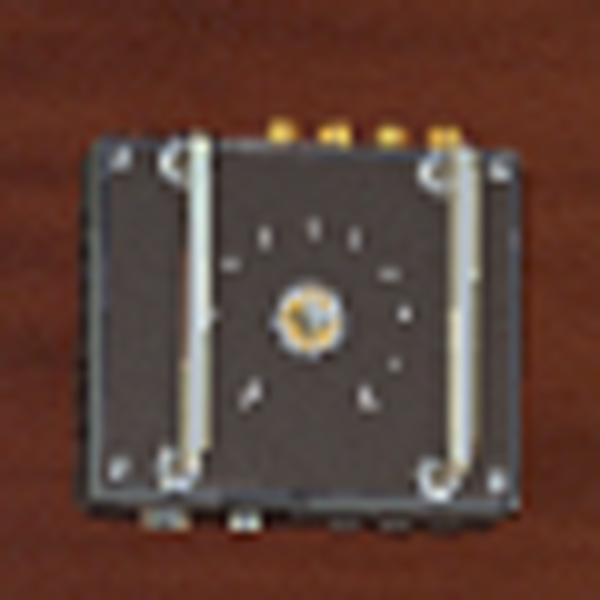

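View pics/c4.png

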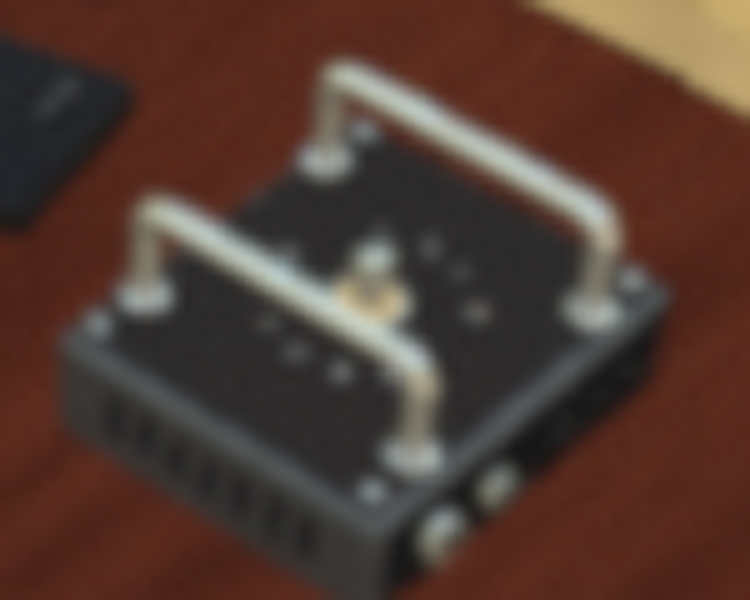

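The crops confirm it. The smaller bare-metal knob has its top centre near top (305,208) and its nose up the image. The shaft is near top (391,172). Next I'll zoom in on the D-shaft and measure the amplifier.

Run:
```python
import cv2,numpy as np
from h import *
A=np.mean([r.grab_frame("top").astype(float) for _ in range(6)],0); B=np.mean([r.grab_frame("scene").astype(float) for _ in range(6)],0)
np.save("A.npy",A);np.save("B.npy",B)
def c(i,x,y,w,h,s): return cv2.resize(i[y:y+h,x:x+w].astype(np.uint8),None,fx=s,fy=s,interpolation=cv2.INTER_NEAREST)
cv2.imwrite("pics/d1.png",np.hstack([c(A,381,162,20,20,20),c(B,338,122,20,20,20)]))
print(r.sense()["clock"])
g=A.mean(2).round().astype(int); print(g[165:180,384:399])
g=B.mean(2).round().astype(int); print(g[124:141,340:355])
```

```text
0.7
[[ 67  68  67  66  67  69  68  68  68  69  69  67  67  68  68]
 [ 67  68  69  69  69  68  67  67  69  69  68  68  68  67  79]
 [ 67  69  69  68  67  64  72  72  66  68  69  68  69  70 123]
 [ 69  69  69  65  72 105 121 120  88  70  67  69  69  68  66]
 [ 69  69  67  66 126 195 180 183 163 125  64  68  68  68  68]
 [ 70  69  68  73 187 157 171 186 176 197  68  66  69  69  68]
 [ 70  69  66 109 160 109 131 186 183 189  98  65  69  69  67]
 [ 70  70  67 132 183 139 104 161 145 179 100  65  68  69  69]
 [ 71  70  69  63 171 170 129 143 167 187  96  68  69  70  69]
 [ 70  70  69  65 131 184 168 179 177 131  64  69  70  68  68]
 [ 70  71  70  68  64  97 107 131  61  65  68  70  70  70  69]
 [ 70  70  70  69  69  67  66  67  68  70  70  70  70  69  71]
 [ 69  84  70  70  70  69  69  69  69  70  70  69  68  69  69]
 [ 80 140  68  70  70  70  70  70  71  70  69  68  99  66  70]
 [128 172  68  69  72  72  71  71  70  70  70  72 177  79  69]]
[[ 44  44  45  44  44  43  44  44  44  44  43  43  43  43  43]
 [ 44  43  43  43  43  43  43  43  44  43  43  43  43  43  43]
 [ 43  43  44  44  43  4
[... 221 characters left out ...]
1  53]
 [ 55  44  43  45  60  99 143 164 150 102  58  50  64  67  52]
 [ 68  50  46  51  70 109 148 163 143  96  56  45  50  51  49]
 [112  83  68  78  97 112 128 134 121  90  59  46  44  44  48]
 [165 141 120 124 138 131 125 126 126 116  87  55  44  43  45]
 [187 186 174 171 168 146 131 132 145 151 124  72  45  43  44]
 [160 182 194 198 189 168 150 147 159 167 140  81  46  43  43]
 [105 139 169 189 197 193 183 173 168 157 122  71  45  43  44]
 [ 60  83 115 149 176 193 199 194 174 135  92  57  45  44  43]
 [ 49  51  66  92 125 158 182 194 185 154 116  81  56  44  44]
 [ 61  49  47  54  72 101 135 165 182 183 166 134  90  55  44]
 [ 66  50  47  53  56  60  80 112 147 177 190 177 132  75  47]]
```

View pics/d1.png

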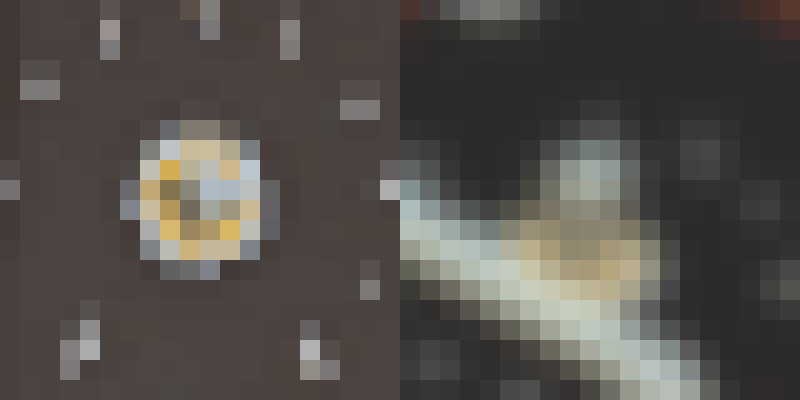

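Run:
```python
import cv2,numpy as np
from h import *
from scipy.optimize import least_squares
A=np.load("A.npy");T=Cam("top")
g=A.mean(2)
# ticks: blobs brighter than panel
m=((g-70)>12).astype(np.uint8); m[:,:370]=0
n,l,st,ce=cv2.connectedComponentsWithStats(m[150:192,376:412].copy(),connectivity=8)
P=[]
for i in range(1,n):
    ys,xs=np.where(l==i); w=g[150+ys,376+xs]-70; u=(376+xs@w/w.sum(),150+ys@w/w.sum()); X=T.plane([u],46)[0]
    print(st[i,4],np.round(u,2),X.round(1)); 
    if st[i,4]<=6:P.append(X[:2])
P=np.array(P)
f=lambda p:np.hypot(*(P-p[:2]).T)-p[2]
s=least_squares(f,[520,-190,28],loss='soft_l1',f_scale=1);print(s.x,f(s.x).round(1),np.degrees(np.arctan2(*(P-s.x[:2]).T[::-1])).round(1))
# collar as ring: mask
d=g[165:178,385:397]-70; d[d<12]=0; ys,xs=np.nonzero(d); print("collar",xs.mean()+385,ys.mean()+165,(xs.max()-xs.min()+1,ys.max()-ys.min()+1),T.plane([(xs.mean()+385,ys.mean()+165)],47))
# amp silhouettes
```

```text
121 [378.88 170.72] [ 591.  -168.9   46. ]
23 [389.52 153.24] [ 649.2 -203.4   46. ]
7 [398.67 153.27] [ 649.8 -233.1   46. ]
167 [405.13 172.  ] [ 588.8 -253.8   46. ]
7 [409.55 156.32] [ 640.6 -268.5   46. ]
3 [386.   163.26] [ 615.9 -191.9   46. ]
3 [390.9  162.43] [ 619.  -207.8   46. ]
2 [395.   163.47] [ 615.9 -221.1   46. ]
5 [411.   164.59] [ 613.5 -273.    46. ]
2 [382.51 166.  ] [ 606.7 -180.6   46. ]
2 [398.5 167. ] [ 604.6 -232.4   46. ]
48 [390.55 171.44] [ 589.5 -206.6   46. ]
2 [400.   170.79] [ 592.3 -237.2   46. ]
5 [384.63 178.85] [ 564.9 -187.5   46. ]
1 [399. 176.] [ 575.2 -233.9   46. ]
4 [396.2  179.36] [ 564.1 -224.8   46. ]
1 [383. 188.] [ 535.  -182.3   46. ]
1 [385. 188.] [ 535.2 -188.7   46. ]
2 [387.52 189.  ] [ 532.1 -196.8   46. ]
3 [376.69 191.  ] [ 524.9 -162.1   46. ]
3 [384.05 191.  ] [ 525.4 -185.7   46. ]
[ 542.7614988  -256.20299419   72.46755359] [ 24.9  17.9   8.7   0.2  26.5  -6.2 -19.4  -0.3 -33.1 -34.6   1.8  -4.6
 -12.2  23.4   0.2] [ 41.3  32.4  25.6 -13.4  49.8  21.1  21.   72.2  34.5  55.8  96.   96.4
 100.2 100.8 103.8]
collar 390.42857142857144 171.57142857142858 (np.int64(10), np.int64(10)) [[ 588.8400246  -206.05412316   47.        ]]
```

Run:
```python
import cv2,numpy as np
A=np.load("A.npy")
c=cv2.resize(A[145:200,362:420].astype(np.uint8),None,fx=10,fy=10,interpolation=cv2.INTER_NEAREST)
cv2.imwrite("pics/e1.png",c)
B=np.load("B.npy");cv2.imwrite("pics/e2.png",cv2.resize(B[110:165,312:382].astype(np.uint8),None,fx=10,fy=10,interpolation=cv2.INTER_NEAREST))
```

```text
(no output)
```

View pics/e1.png

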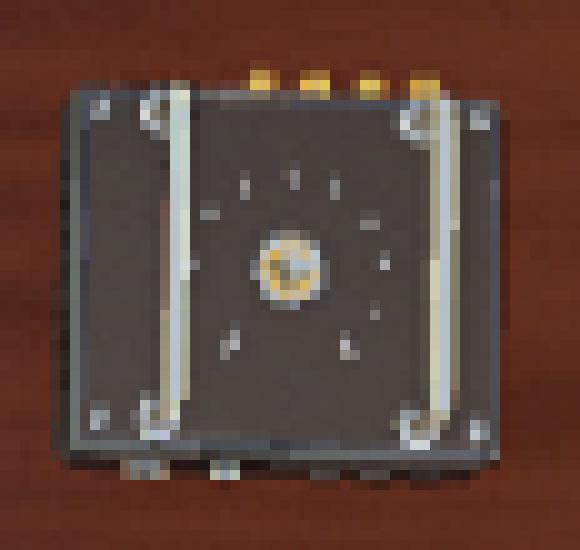

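Run:
```python
import cv2,numpy as np
from h import *
from scipy.optimize import least_squares
A=np.load("A.npy");B=np.load("B.npy");T=Cam("top");S=Cam("scene")
# screws
g=A.mean(2)
def cen(x,y,h=2):
    x,y=int(round(x)),int(round(y)); w=np.clip(g[y-h:y+h+1,x-h:x+h+1]-78,0,None); yy,xx=np.mgrid[y-h:y+h+1,x-h:x+h+1]
    return ((w*xx).sum()/w.sum(),(w*yy).sum()/w.sum())
s=[cen(*p,1) for p in((371.3,155.5),(409.5,156.3),(371.3,186.5),(409.3,187.8))]
W=T.plane(s,47)[:,:2];print(np.round(s,2),W.round(1),W.mean(0))
print("yaw",[np.degrees(np.arctan2(*d[::-1])).round(2) for d in(W[0]-W[2],W[1]-W[3])],[np.degrees(np.arctan2(-d[0],d[1])).round(2) for d in(W[0]-W[1],W[2]-W[3])])
tk=np.array([[386,163.26],[390.9,162.43],[395,163.47],[382.51,166],[398.5,167],[400,170.79],[384.63,178.85],[399,176],[396.2,179.36]])
P=T.plane(tk,46)[:,:2]
f=lambda p:np.hypot(*(P-p[:2]).T)-p[2]
q=least_squares(f,[590,-206,28],loss='soft_l1').x;print("ticks",q,f(q).round(1),np.sort(np.degrees(np.arctan2(*(P-q[:2]).T[::-1])).round(1)))
# rear edge of body: red-vs-grey, use saturation (R-B)
rb=A[...,2]-A[...,0]
wood=45
print(rb[150:160,385].round(),rb[186:196,400].round())
# rail bright lines
for x0,x1 in((376,382),(403,409)):
    pts=[]
    for y in range(158,184):
        w=np.clip(g[y,x0:x1+1]-100,0,None)
        if w.sum()>0: pts.append(((w*np.arange(x0,x1+1)).sum()/w.sum(),y))
    X=T.plane(pts,84)[:,:2]; k=np.polyfit(X[:,0],X[:,1],1); print("rail yaw",np.degrees(np.arctan(k[0])),"y at x=589",np.polyval(k,589),np.polyval(np.polyfit(T.plane(pts,80)[:,0],T.plane(pts,80)[:,1],1),589))
for z in(46,66): 
  for c in((589,-206.3,z),): print(z,T.pix([c]),S.pix([c]))
```

```text
[[371.61 155.47]
 [409.52 156.41]
 [371.37 186.34]
 [409.24 187.76]] [[ 640.2 -145.1]
 [ 640.1 -268.1]
 [ 539.4 -144.8]
 [ 537.6 -266.6]] [ 589.30997147 -206.16128381]
yaw [np.float64(-0.2), np.float64(-0.85)] [np.float64(-0.03), np.float64(-0.86)]
ticks [ 588.7747279  -206.34238332   30.75588123] [-0.  -0.5  0.1  0.6 -0.3  0.3 -0.3 -0.   0.1] [-143.2 -116.2  -83.5  -58.7  -28.5   -2.8   28.    55.2  141.8]
[65. 63. 65. 50.  1. 10. 10. 11.  9. 10.] [13. 12. 12.  2. -4. 14. 11. 40. 67. 64.]
rail yaw -1.1084871493798247 y at x=589 -164.1976746076749 -164.86099337401592
rail yaw -1.1107359193684878 y at x=589 -247.15017179531742 -248.05661770031148
46 [[390.44430658 171.58171968]] [[346.52281084 135.24360248]]
66 [[391.66706551 170.41621723]] [[347.05508788 129.93271748]]
```

View pics/e2.png

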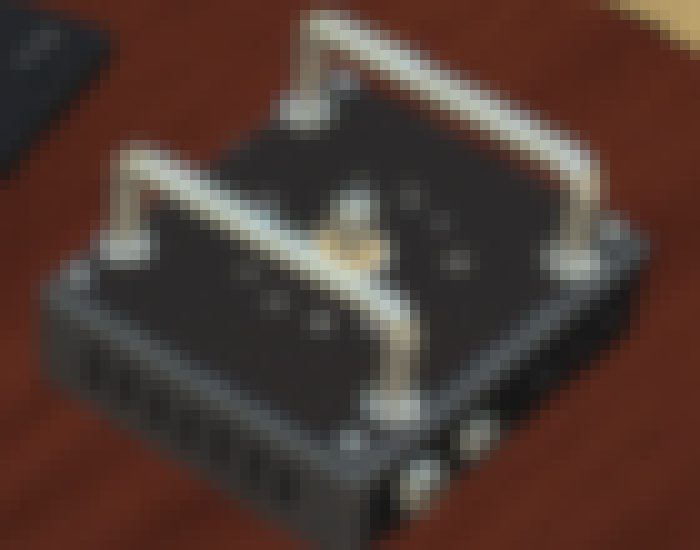

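Run:
```python
import numpy as np
A=np.load("A.npy");B=np.load("B.npy")
np.set_printoptions(linewidth=200)
print("R-B cols386-395 rows167-176");print((A[...,2]-A[...,0])[167:177,386:397].round().astype(int));print(A.mean(2)[167:177,386:397].round().astype(int))
print("scene R-B cols 341..354");print((B[...,2]-B[...,0])[125:140,341:354].round().astype(int))
```

```text
R-B cols386-395 rows167-176
[[ 11  12  12  11   7   8  10  10  10  10  11]
 [ 11  11  10  -6  16  16  15   9  12  11  12]
 [ 12  11   3  -8  47  43  35  -7  12  11  12]
 [ 10   7  17 124  33   5  68 -20   9  11  13]
 [  9  -4  74  53  16 -21 -21  -2   0  12  12]
 [ 10  -9  40  90  23  10  29  54  -1  12  12]
 [ 11  11   0 105  60  71 115   8   0  10  12]
 [ 11  11  -9   9  81  40  46 -11  10  10  11]
 [ 11  12  12   0   2 -10   9  10  10  12  11]
 [ 12  11  11  12  12  12  11  10  11  11   9]]
[[ 69  68  67  64  72  72  66  68  69  68  69]
 [ 69  65  72 105 121 120  88  70  67  69  69]
 [ 67  66 126 195 180 183 163 125  64  68  68]
 [ 68  73 187 157 171 186 176 197  68  66  69]
 [ 66 109 160 109 131 186 183 189  98  65  69]
 [ 67 132 183 139 104 161 145 179 100  65  68]
 [ 69  63 171 170 129 143 167 187  96  68  69]
 [ 69  65 131 184 168 179 177 131  64  69  70]
 [ 70  68  64  97 107 131  61  65  68  70  70]
 [ 70  69  69  67  66  67  68  70  70  70  70]]
scene R-B cols 341..354
[[  1   2   2   2   1   2   1   2   2   1   2   2   1]
 [  2   1   2   1   2   2   2   1   2   2   2   2   2]
 [  2   1   2   2   2   1   1   1   1   1   2   2   2]
 [  2   1   2   2   1   0  -2  -2   1   2   2   1   1]
 [  2   2   2   2   2  -2  -6  -6  -1   1   1   1   1]
 [  2   1   2   3   4   0  -5  -5  -1   2   1   1   1]
 [  1   1   2   7  11   9   6   5   5   3   2   1   1]
 [ -3   0   6  16  21  19  17  16  11   4   2   2   2]
 [ -9  -3  16  33  36  26  25  28  24   9   2   2   1]
 [ -9  -6  18  45  47  33  33  44  40  17   3   2   2]
 [  2  -2   9  30  40  42  46  53  43  17   4   2   1]
 [ 12   9   6  12  21  33  43  43  28   8   1   2   2]
 [ 11  13  13  10   7  10  14  13   6   1   1   2   2]
 [  4   8  12  14  11   6   0  -4  -6  -6  -2   2   3]
 [  3   3   5   9  12  13   9   2  -4 -10  -8   0   3]]
```

The amplifier's centre comes out at about (589, -206), yaw -1°, from collar, screws and tick marks together. In the top view the steel of the D sits down-left of the tip axis, so the flat probably faces about -30°, and I'm unsure of that by tens of degrees. Now I'll measure the knob and plan the reach.

```bash
cat >> h.py <<'E'
def go(tx,ty,tz,yaw=None):
    s=r.sense();p=s["eef_pos"];y=s["tcp_rot"][2]
    d=np.array([tx,ty,tz])-p; 
    l=R.from_euler("xyz",s["tcp_rot"]).as_matrix().T@d
    print("clock",s["clock"],"pose",p.round(2),s["tcp_rot"].round(4),"f",s["contact_force"].round(2),"open",round(s["opening"],3))
    print("units",(l/30).round(3),"turn",None if yaw is None else round((np.degrees(y)-yaw)/8,3))
E
python3 - <<'E'
from h import *
A=np.load("A.npy");T=Cam("top");S=Cam("scene")
def kn(A,x0,y0,x1,y1):
    m=(A.min(2)>150).astype(np.uint8)[y0:y1,x0:x1]
    ys,xs=np.nonzero(m);return m,xs.mean()+x0,ys.mean()+y0,len(xs)
m,x,y,n=kn(A,292,195,315,222);print(m);print(x,y,n,T.plane([(x,y)],28))
s,d,_,n2=0,0,0,0
k=T.plane([(303.9,208.0)],28)[0];
# line / nose pixels from the 10x crop: line from (304,262) to (294,218) -> px
l=T.plane([(305.0+.0,206.0),(304.3,202.0)],28); 
print("nose tip from crop",T.plane([(304.0,201.2)],2),"line ang",np.degrees(np.arctan2(*(l[1]-l[0])[1::-1])))
g=A.mean(2).round().astype(int);np.set_printoptions(linewidth=200);print(g[198:218,296:314])
go(470,66,130,20)
E
```

```text
[[0 0 0 0 0 0 0 0 0 0 0 0 0 0 0 0 0 0 0 0 0 0 0]
 [0 0 0 0 0 0 0 0 0 0 0 0 0 0 0 0 0 0 0 0 0 0 0]
 [0 0 0 0 0 0 0 0 0 0 0 0 0 0 0 0 0 0 0 0 0 0 0]
 [0 0 0 0 0 0 0 0 0 0 0 0 0 0 0 0 0 0 0 0 0 0 0]
 [0 0 0 0 0 0 0 0 0 0 0 0 0 0 0 0 0 0 0 0 0 0 0]
 [0 0 0 0 0 0 0 0 0 0 0 0 0 0 0 0 0 0 0 0 0 0 0]
 [0 0 0 0 0 0 0 0 0 0 0 0 0 0 0 0 0 0 0 0 0 0 0]
 [0 0 0 0 0 0 0 0 0 0 0 1 1 1 0 0 0 0 0 0 0 0 0]
 [0 0 0 0 0 0 0 0 0 0 1 1 0 1 1 1 1 0 0 0 0 0 0]
 [0 0 0 0 0 0 0 0 0 1 1 1 1 1 1 1 1 1 0 0 0 0 0]
 [0 0 0 0 0 0 0 0 1 1 1 1 1 1 1 1 1 1 1 0 0 0 0]
 [0 0 0 0 0 0 0 0 1 1 1 1 1 1 1 1 1 1 1 0 0 0 0]
 [0 0 0 0 0 0 0 1 1 1 1 1 1 1 1 1 1 1 1 0 0 0 0]
 [0 0 0 0 0 0 0 1 1 1 1 1 1 1 1 1 1 1 1 0 0 0 0]
 [0 0 0 0 0 0 0 1 1 1 1 1 1 1 1 1 1 1 1 0 0 0 0]
 [0 0 0 0 0 0 0 0 1 1 1 1 1 1 1 1 1 1 1 0 0 0 0]
 [0 0 0 0 0 0 0 0 1 1 1 1 1 1 1 1 1 1 1 0 0 0 0]
 [0 0 0 0 0 0 0 0 0 1 1 1 1 1 1 1 1 1 0 0 0 0 0]
 [0 0 0 0 0 0 0 0 0 0 1 1 1 1 1 1 1 0 0 0 0 0 0]
 [0 0 0 0 0 0 0 0 0 0 0 1 1 1 1 0 0 0 0 0 0 0 0]
 [0 0 0 0 0 0 0 0 0 0 0 0 0 0 0 0 0 0 0 0 0 0 0]
 [0 0 0 0 0 0 0 0 0 0 0 0 0 0 0 0 0 0 0 0 0 0 0]
 [0 0 0 0 0 0 0 0 0 0 
[... 1339 characters left out ...]
 213 219 222 212 219 112  58  58]
 [ 64  64  59  86 181 219 219 219 218 221 215 219 220 177 183  74  58  61]
 [ 64  63  62  54 146 197 199 212 216 219 215 211 198 197 109  60  61  62]
 [ 62  61  60  58  51 140 177 160 193 203 192 173 193 109  57  59  62  63]
 [ 60  59  59  57  54  49  94 187 162 198 185 145  60  51  56  58  60  62]
 [ 58  59  59  60  57  58  54  49  48  48  51  51  55  56  59  59  58  59]
 [ 59  60  60  60  59  60  58  58  58  57  58  60  60  60  60  60  60  56]
 [ 57  58  59  59  57  58  58  57  59  57  58  58  59  59  60  61  60  60]]
clock 0.7 pose [ 168.39 -601.86  253.28] [-3.1416 -0.      0.2728] f [ 0.56 -0.24  1.13] open 0.999
units [ 15.68 -18.73   4.11] turn -0.546
```

Request:
{"fn": "carry_out", "kwargs": {
  "rows": "1 0.5 -0.6 0.1 0; 1 0.83 -0.98 0.2 0;1 0.83 -0.98 0.2 0;1 0.83 -0.98 0.2 0;1 0.83 -0.98 0.2 0;1 0.83 -0.98 0.2 0;1 0.83 -0.98 0.2 0;1 0.83 -0.98 0.2 0;1 0.83 -0.98 0.2 0;1 0.83 -0.98 0.2 0;1 0.83 -0.98 0.2 0;1 0.83 -0.98 0.2 0",
  "newtons": 20
}}

```text
clock: 2.2
eef_pos: [355.2, -194.2, 184.4]
tcp_rot: [3.141, -0.001, 0.273]
contact_force: [0.6, 0.8, -0.0]
opening: 1.0
```

Request:
{"fn": "carry_out", "kwargs": {
  "rows": "1 0.83 -0.98 0.2 0;1 0.83 -0.98 0.2 0;1 0.83 -0.98 0.2 0;1 0.83 -0.98 0.2 0;1 0.83 -0.98 0.2 0;1 0.83 -0.98 0.2 0;1 0.83 -0.98 0.2 0;1 0.25 -0.5 0.2 -0.5;1 0 0 0 0"
}}

```text
clock: 3.32
eef_pos: [469.7, 66.8, 135.8]
tcp_rot: [-3.141, 0.001, 0.346]
contact_force: [-0.1, -0.3, -0.1]
opening: 1.0
```

```bash
python3 -c "
from h import *
go(468.5,66.5,29,20)"
```

```text
clock 3.325 pose [469.67  66.81 135.81] [-3.1414e+00  1.2000e-03  3.4610e-01] f [-0.12 -0.27 -0.11] open 1.0
units [-3.60e-02 -3.00e-03  3.56e+00] turn -0.021
```

Request:
{"fn": "carry_out", "kwargs": {
  "rows": "1 -0.04 0 0.5 0;1 0 0 0.9 0;1 0 0 0.9 0;1 0 0 0.8 0;1 0 0 0.35 0;1 0 0 0.2 0;0.3 0 0 0 0;0.3 0 0 0 0;0.3 0 0 0 0;0.3 0 0 0 0;0.3 0 0 0 0;0.3 0 0 0 0",
  "newtons": 20
}}

```text
clock: 4.82
eef_pos: [469.5, 66.0, 27.5]
tcp_rot: [3.141, -0.001, 0.343]
contact_force: [-0.6, -0.2, 6.0]
opening: 0.412
```

```bash
python3 -c "
from h import *
go(468.5,66.5,29,20)
cv2.imwrite('pics/g1.png',cv2.resize(r.grab_frame('scene')[150:280,240:400],None,fx=5,fy=4.6))"
```

```text
clock 4.825 pose [469.51  66.03  27.45] [ 3.1413e+00 -1.0000e-03  3.4280e-01] f [-0.57 -0.19  6.03] open 0.412
units [-0.026 -0.026 -0.052] turn -0.045
```

View pics/g1.png

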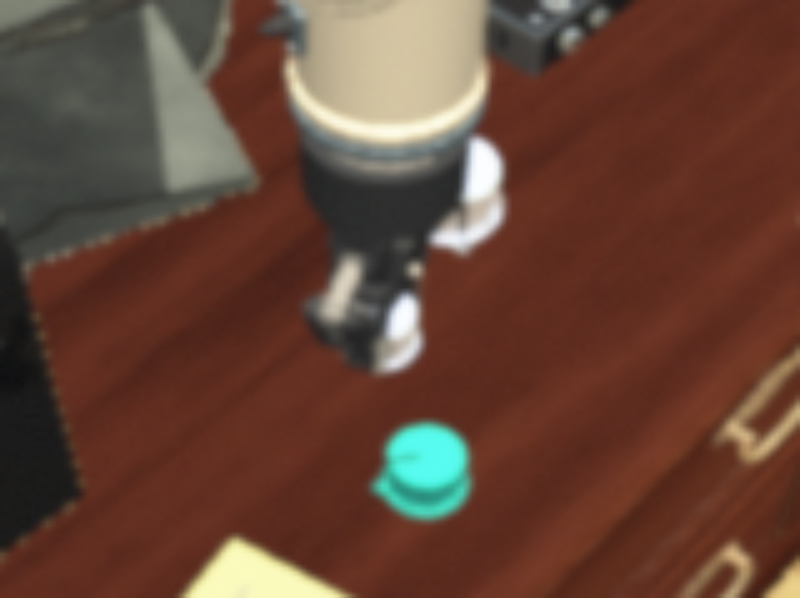

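Request:
{"fn": "carry_out", "kwargs": {
  "rows": "1 0 0 -0.1 0;1 0 0 0 0;1 0 0 0 0;1 0 0 0 -0.9;1 0 0 0 -1;1 0 0 0 -1;1 0 0 0 -1;1 0 0 0 -1;1 0 0 0 -1;1 0 0 0 -1;1 0 0 0 -1;1 0 0 0 -1"
}}

```text
clock: 6.38
eef_pos: [469.0, 65.9, 29.7]
tcp_rot: [-3.141, 0.0, 1.59]
contact_force: [-0.1, 0.6, -0.2]
opening: 0.999
```

Request:
{"fn": "carry_out", "kwargs": {
  "rows": "1 0 0 0 -1;1 0 0 0 -1;1 0 0 0 -0.4;1 0 0 0 0;0.3 0 0 0 0;0.3 0 0 0 0;0.3 0 0 0 0;0.3 0 0 0 0;0.3 0 0 0 0;0.3 0 0 0 0"
}}

```text
clock: 7.62
eef_pos: [469.2, 65.9, 29.9]
tcp_rot: [3.141, 0.0, 1.92]
contact_force: [0.3, 0.2, 5.0]
opening: 0.414
```

```bash
python3 -c "
from h import *
go(468.5,66.5,29,110)"
```

```text
clock 7.625 pose [469.22  65.94  29.92] [3.1413 0.     1.9203] f [0.25 0.19 4.99] open 0.414
units [ 0.026 -0.016  0.031] turn 0.003
```

Request:
{"fn": "carry_out", "kwargs": {
  "rows": "1 0 0 0 0;1 0 0 0 0;1 0 0 0 0;1 0 0 -0.8 0;1 0 0 -0.9 0;1 -0.9 -0.33 -0.3 0;1 -0.94 -0.34 0 0;1 -0.94 -0.34 0 0;1 -0.94 -0.34 0 0;1 -0.94 -0.34 0 0;1 -0.94 -0.34 0 0"
}}

```text
clock: 9.0
eef_pos: [469.3, -113.8, 89.7]
tcp_rot: [-3.142, -0.0, 1.92]
contact_force: [0.4, 0.1, 0.6]
opening: 0.998
```

Run:
```python
from h import *
A=r.grab_frame("top").astype(float);B=r.grab_frame("scene").astype(float);np.save("A2.npy",A);np.save("B2.npy",B)
cv2.imwrite("pics/h1.png",cv2.resize(A[180:240,265:345].astype(np.uint8),None,fx=10,fy=10,interpolation=cv2.INTER_NEAREST))
cv2.imwrite("pics/h2.png",B.astype(np.uint8))
np.set_printoptions(linewidth=200);print(A.mean(2)[198:218,296:314].round().astype(int))
go(469.2,66,30,110)
```

```text
[[ 47  49  53  51  51  52  52  50  54  54  53  55  54  53  51  50  46  54]
 [ 47  47  51  49  45  47  50  44  52  47  48  51  48  53  47  47  50  49]
 [ 40  46  47  45  43  49  46  44  46  43  44  48  48  45  48  50  51  49]
 [ 50  49  52  53  47  50  46  56 101  54  45  47  50  51  53  53  49  54]
 [ 51  51  51  49  46  47  65 130 175 127 113  92  57  50  52  53  49  55]
 [ 53  53  53  51  44  69 147 204 139 196 204 178 129  73  49  53  51  54]
 [ 48  50  50  49  71 149 205 202 140 191 201 205 203 150  77  50  51  55]
 [ 51  55  50  53 147 204 201 201 147 160 197 201 201 198 153  60  51  56]
 [ 50  49  48  84 202 205 200 198 177 151 195 199 198 202 200  91  53  53]
 [ 49  48  44 108 203 202 199 196 198 199 195 198 198 198 197 137  58  52]
 [ 47  53  44 168 202 201 199 196 195 198 193 199 197 198 199 136  54  53]
 [ 51  51  43 166 199 201 198 196 195 198 192 198 198 197 196 131  59  53]
 [ 52  48  45 131 187 201 198 197 195 198 192 197 199 198 198  98  52  52]
 [ 54  55  49 123 198 197 199 198 196 198 193 197 199 190 196  74  51  54]
 [ 57  58  53  45 126 178 193 198 194 198 195 194 193 152 126  59  53  54]
 [ 50  56  52  50  43 158 155 200 178 192 193 175 158 129  59  49  56  54]
 [ 49  53  52  51  47  41 139 199 158 154 174 171 127  54  47  53  54  56]
 [ 51  53  50  52  49  46  45  42  80  81  59  44  41  53  51  51  56  57]
 [ 53  51  55  53  51  53  55  53  48  50  52  52  52  55  53  52  55  52]
 [ 49  50  51  49  50  51  49  52  52  52  52  52  52  54  50  55  51  54]]
clock 9.1 pose [ 469.6  -114.81   89.84] [3.1412e+00 7.0000e-04 1.9183e+00] f [-0.37  0.23  0.88] open 0.997
units [5.673 2.039 1.991] turn -0.011
```

View pics/h1.png

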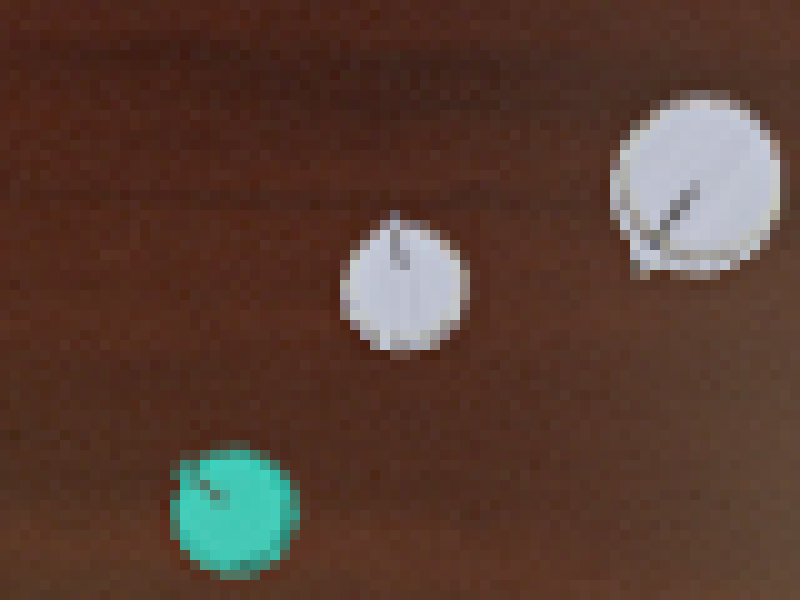

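View pics/h2.png

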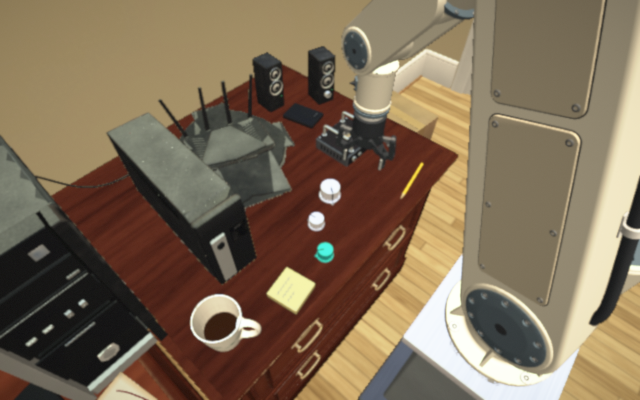

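Run:
```python
from h import *
T=Cam("top");S=Cam("scene")
c=np.array([469.25,66.0])
t=np.linspace(0,2*np.pi,361)
allp=[]
for z,rr in((28,18),(4,20),(0,20)):
    p=T.pix(np.c_[c[0]+rr*np.cos(t),c[1]+rr*np.sin(t),0*t+z]);allp.append(p)
p=np.vstack(allp);print("pred l,r,t,b",p[:,0].min(),p[:,0].max(),p[:,1].min(),p[:,1].max())
q=allp[0];print("top rim at col306:",q[np.abs(q[:,0]-306)<.1][:,1].min(), allp[1][np.abs(allp[1][:,0]-306)<.15][:,1].min())
# measured l,r,b from soft edges over both images
for f in("A.npy","A2.npy"):
    A=np.load(f).mean(2);bg=np.median(A[198:200,296:312]);fg=np.median(A[208:210,302:308])
    F=np.clip((A[198:220,292:318]-bg)/(fg-bg),0,1)
    print(f,"l,r",[(round(305.5-F[y-198,:14].sum(),2),round(305.5+F[y-198,14:].sum(),2)) for y in(207,208,209)],"b",[round(208.5+F[11:,x-292].sum(),2) for x in(303,304,305,306)],"t",[round(208.5-F[:11,x-292].sum(),2) for x in(306,307)])
# line angle
for f in("A.npy","A2.npy"):
    A=np.load(f).mean(2);fg=np.median(A[208:210,302:308]);P=[]
    for y in range(203,207):
        w=np.clip(fg-8-A[y,302:308],0,None);P.append(((w*np.arange(302,308)).sum()/w.sum(),y))
    X=T.plane(P,28);k=np.polyfit(X[:,0],X[:,1],1);print(np.round(P,2).tolist(),"line",np.degrees(np.arctan(k[0])),"passes y at centre x:",np.polyval(k,469.25), "dir from centre",np.degrees(np.arctan2(X[0,1]-66,X[0,0]-469.25)))
```

```text
pred l,r,t,b 298.899664379301 311.12844759292676 201.7925924353151 214.31930747689256
top rim at col306: 201.86464852795626 202.10944583261153
A.npy l,r [(np.float64(298.61), np.float64(311.09)), (np.float64(298.64), np.float64(311.22)), (np.float64(298.76), np.float64(310.95))] b [np.float64(213.92), np.float64(213.99), np.float64(214.31), np.float64(214.06)] t [np.float64(201.89), np.float64(201.89)]
A2.npy l,r [(np.float64(299.08), np.float64(311.28)), (np.float64(298.71), np.float64(311.25)), (np.float64(298.71), np.float64(311.25))] b [np.float64(214.52), np.float64(214.27), np.float64(214.43), np.float64(214.31)] t [np.float64(202.11), np.float64(202.32)]
[[303.35, 203.0], [304.0, 204.0], [304.37, 205.0], [304.57, 206.0]] line 23.05652739723691 passes y at centre x: 65.4075367419641 dir from centre 22.319203647371985
[[303.51, 203.0], [304.0, 204.0], [304.41, 205.0], [304.76, 206.0]] line 23.811021958250333 passes y at centre x: 64.95322861794179 dir from centre 20.542768969122513
```

Run:
```python
from h import *
T=Cam("top");S=Cam("scene");c=np.array([469.25,66.0])
for f in("A.npy","A2.npy"):
    A=np.load(f).mean(2);fg=np.median(A[208:210,302:308]);P=[]
    for y in range(203,207):
        w=np.clip(fg-8-A[y,303:307],0,None);P.append(((w*np.arange(303,307)).sum()/w.sum(),y))
    X=T.plane(P,28)-[*c,28];X[:,0]+=.6;print(np.round(P,2).tolist(),X[:,:2].round(1).tolist(),np.degrees(np.arctan2(X[:,1],X[:,0])).round(1))
B=np.load("B2.npy").mean(2);np.set_printoptions(linewidth=200)
print("scene centre top",S.pix([[*c,28]]),"rim/line end for 0,10,20deg",S.pix([[c[0]+17*np.cos(a),c[1]+17*np.sin(a),28] for a in np.radians([0,10,20])]), "centre+5",S.pix([[c[0]+5,c[1],28]]))
print(B[209:232,304:328].round().astype(int))
```

```text
[[304.0, 203.0], [304.0, 204.0], [304.37, 205.0], [304.57, 206.0]] [[14.6, 3.6], [11.4, 3.6], [8.2, 2.3], [4.9, 1.6]] [14.  17.5 15.8 17.9]
[[304.0, 203.0], [304.0, 204.0], [304.41, 205.0], [304.76, 206.0]] [[14.6, 3.6], [11.4, 3.6], [8.2, 2.2], [4.9, 1.0]] [14.  17.5 15.1 11.1]
scene centre top [[315.96486837 217.34380823]] rim/line end for 0,10,20deg [[310.80234213 213.66422507]
 [310.0883296  214.4336053 ]
 [309.54965154 215.29374411]] centre+5 [[314.43837058 216.25585106]]
[[ 48  49  50  49  50  52  52  53  52  52  51  50  47  49  50  51  54  55  55  57  56  57  56  55]
 [ 48  49  50  51  52  53  53  53  52  53  57  59  63  62  60  57  54  56  56  57  56  56  56  55]
 [ 50  49  51  51  53  54  54  59  71  92 113 123 126 124 113  95  75  61  57  58  56  57  54  54]
 [ 50  51  50  53  54  57  69  98 136 175 205 214 215 212 199 169 132  95  70  58  57  55  55  54]
 [ 52  52  53  54  54  64 100 158 210 234 245 246 246 246 242 231 208 163 113  73  56  55  54  55]
 [ 52  52  52  54  62  94 141 195 233 244 248 250 250 250 249 247 242 225 176 107  61  54  54  55]
 [ 53  53  54  54  84 14
[... 959 characters left out ...]
5  51]
 [ 55  55  61  95 161 206 195 171 165 164 167 171 172 173 170 163 164 173 189 182 133  78  54  54]
 [ 57  56  57  79 135 191 209 191 175 163 160 163 163 165 164 163 170 184 194 172 112  64  53  53]
 [ 56  57  56  64 102 163 208 214 198 177 169 168 169 175 179 184 195 197 184 141  85  57  53  52]
 [ 55  56  55  56  70 115 170 206 213 204 197 189 188 196 204 212 217 195 152 101  64  52  51  52]
 [ 55  54  55  54  56  73 111 156 188 203 208 204 203 205 207 206 194 157 107  68  54  52  52  53]
 [ 54  55  53  55  55  57  67  94 124 148 167 177 176 174 166 151 125  94  65  53  53  51  52  52]
 [ 55  53  52  53  53  54  56  61  72  86 100 109 109 105  96  83  69  57  53  53  51  52  52  50]]
```

Request:
{"fn": "carry_out", "kwargs": {
  "rows": "1 0.5 0.18 0 0;1 0.95 0.34 0 0;1 0.95 0.34 0 0;1 0.95 0.34 0 0;1 0.95 0.34 0 0;1 0.95 0.34 0.1 0;1 0.42 0.15 0.4 0;1 0 0 0.9 0;1 0 0 0.6 0;1 0 0 0.05 0;1 0 0 0 0",
  "newtons": 50
}}

```text
clock: 10.48
eef_pos: [468.2, 68.1, 28.3]
tcp_rot: [-3.141, -0.0, 1.921]
contact_force: [1.0, -0.1, -0.3]
opening: 1.0
```

```bash
python3 -c "
from h import *
go(469.25,66,28.5,110)"
```

```text
clock 10.475 pose [468.16  68.11  28.28] [-3.1411e+00 -1.0000e-04  1.9206e+00] f [ 0.96 -0.13 -0.26] open 1.0
units [-0.079  0.01  -0.007] turn 0.005
```

Request:
{"fn": "carry_out", "kwargs": {
  "rows": "1 -0.08 0 0 0;0.3 0 0 0 0;0.3 0 0 0 0;0.3 0 0 0 0;0.3 0 0 0 0;0.3 0 0 0 0;0.3 0 0 0 0;0.3 0 0 -0.3 0;0.3 0 0 -0.9 0;0.3 0 0 -1 0;0.3 0 0 -1 0;0.3 0 0 -0.4 0",
  "newtons": 50
}}

```text
clock: 11.98
eef_pos: [469.9, 65.8, 138.0]
tcp_rot: [3.139, 0.001, 1.92]
contact_force: [-0.7, 0.1, -2.5]
opening: 0.405
```

```bash
python3 -c "
from h import *
go(589.4,-206.3,136,67)"
```

```text
clock 11.975 pose [469.89  65.77 138.01] [3.1391e+00 5.0000e-04 1.9204e+00] f [-0.68  0.11 -2.51] open 0.405
units [-9.885  0.636  0.074] turn 5.379
```

Request:
{"fn": "carry_out", "kwargs": {
  "rows": "0.3 -0.6 0.04 0 0;0.3 -0.95 0.06 0 0;0.3 -0.95 0.06 0 0;0.3 -0.95 0.06 0 0;0.3 -0.95 0.06 0 0;0.3 -0.95 0.06 0 0;0.3 -0.95 0.06 0 0;0.3 -0.95 0.06 0 0;0.3 -0.95 0.06 0 0;0.3 -0.95 0.07 0 0;0.3 -0.65 0.05 0 0;0.3 0 0 0 0.9"
}}

```text
clock: 13.48
eef_pos: [587.9, -205.8, 135.1]
tcp_rot: [-3.141, -0.0, 1.791]
contact_force: [0.2, -0.6, -1.4]
opening: 0.4
```

Request:
{"fn": "carry_out", "kwargs": {
  "rows": "0.3 0 0 0 1;0.3 0 0 0 1;0.3 0 0 0 1;0.3 0 0 0 1;0.3 0 0 0.3 0.5;0.3 0 0 0 0"
}}

```text
clock: 14.22
eef_pos: [587.0, -204.0, 125.9]
tcp_rot: [-3.139, 0.0, 1.167]
contact_force: [0.4, -0.5, -1.2]
opening: 0.405
```

Run:
```python
from h import *
go(589.4,-206.3,99,67)
A=r.grab_frame("top");B=r.grab_frame("scene");np.save("A3.npy",A)
cv2.imwrite("pics/k1.png",np.hstack([cv2.resize(A[135:205,355:425],None,fx=5.7,fy=5.7),cv2.resize(B[85:155,312:382],None,fx=5.7,fy=5.7)]))
```

```text
clock 14.225 pose [ 586.98 -204.02  125.86] [-3.1389e+00  2.0000e-04  1.1669e+00] f [ 0.43 -0.5  -1.16] open 0.405
units [-0.038  0.106  0.895] turn -0.017
```

View pics/k1.png

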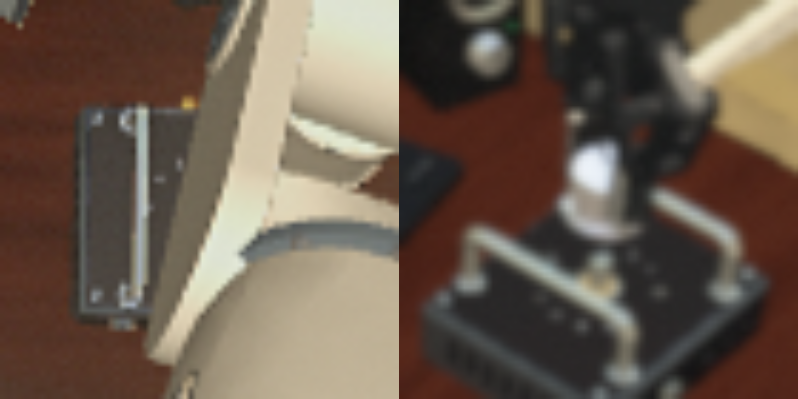

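The right half shows the knob held upright between the jaws above the shaft, skirt at about scene (417,123), clear of both rails. The arm blocks the top view. I'll go down to just above the tip, then feel for contact.

Request:
{"fn": "carry_out", "kwargs": {
  "rows": "0.3 -0.04 0.1 0.3 0;0.3 0 0 0.5 0;0.3 0 0 0.13 0;0.3 0 0 0 0"
}}

```text
clock: 14.82
eef_pos: [589.8, -206.1, 98.6]
tcp_rot: [-3.14, 0.0, 1.167]
contact_force: [1.1, -1.0, 0.0]
opening: 0.399
```

Run:
```python
from h import *
go(589.4,-206.3,95,67)
B=r.grab_frame("scene")
cv2.imwrite("pics/k2.png",cv2.resize(B[95:155,312:382],None,fx=10,fy=10,interpolation=cv2.INTER_CUBIC))
S=Cam("scene");p=r.sense()["eef_pos"]
t=np.linspace(0,2*np.pi,13)[:-1]
print(S.pix(np.c_[p[0]+20*np.cos(t),p[1]+20*np.sin(t),0*t+p[2]-28.5+0]).round(1).tolist())
```

```text
clock 14.825 pose [ 589.81 -206.07   98.63] [-3.1403e+00  1.0000e-04  1.1666e+00] f [ 1.11 -1.02  0.02] open 0.399
units [-0.012 -0.009  0.121] turn -0.02
[[341.4, 125.5], [340.0, 127.6], [340.3, 129.9], [342.5, 131.9], [345.9, 133.0], [349.5, 132.9], [352.4, 131.6], [353.8, 129.5], [353.3, 127.1], [351.1, 125.2], [347.8, 124.1], [344.3, 124.2]]
```

View pics/k2.png

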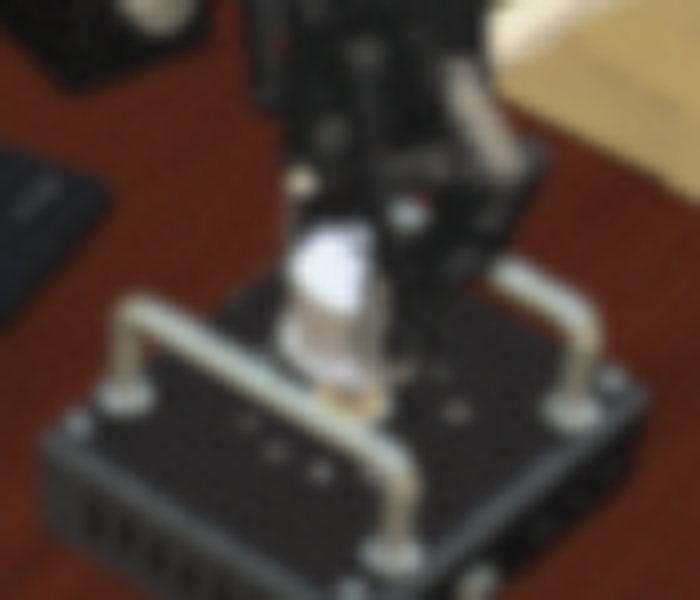

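Request:
{"fn": "carry_out", "kwargs": {
  "rows": "0.3 0 0 0.1 0;0.3 0 0 0.05 0;0.3 0 0 0 0"
}}

```text
clock: 15.25
eef_pos: [590.2, -206.2, 94.8]
tcp_rot: [-3.142, 0.0, 1.166]
contact_force: [0.2, -0.5, -1.5]
opening: 0.402
```

Request:
{"fn": "carry_out", "kwargs": {
  "rows": "0.3 0 0 0.03 0;0.3 0 0 0 0"
}}

```text
clock: 15.5
eef_pos: [590.2, -206.3, 94.0]
tcp_rot: [3.141, 0.0, 1.166]
contact_force: [0.3, -0.1, -1.1]
opening: 0.403
```

Request:
{"fn": "carry_out", "kwargs": {
  "rows": "0.3 0 0 0.03 0;0.3 0 0 0 0"
}}

```text
clock: 15.75
eef_pos: [590.4, -206.4, 93.1]
tcp_rot: [3.141, 0.0, 1.166]
contact_force: [0.5, -0.4, -1.5]
opening: 0.402
```

Request:
{"fn": "carry_out", "kwargs": {
  "rows": "0.3 -0.02 -0.02 0.04 0;0.3 0 0 0 0"
}}

```text
clock: 16.0
eef_pos: [589.9, -206.8, 92.1]
tcp_rot: [3.14, -0.0, 1.166]
contact_force: [1.7, -1.3, -1.1]
opening: 0.406
```

Request:
{"fn": "carry_out", "kwargs": {
  "rows": "0.3 0 0 0.04 0;0.3 0 0 0 0"
}}

```text
clock: 16.25
eef_pos: [589.9, -206.9, 90.8]
tcp_rot: [3.141, 0.0, 1.166]
contact_force: [3.2, -3.3, -1.5]
opening: 0.401
```

Request:
{"fn": "carry_out", "kwargs": {
  "rows": "0.3 0 0 0.04 0;0.3 0 0 0 0"
}}

```text
clock: 16.5
eef_pos: [589.9, -206.8, 89.7]
tcp_rot: [3.14, 0.0, 1.166]
contact_force: [4.0, -2.8, -0.4]
opening: 0.4
```

Lateral force builds while the tip is already about 5 mm inside the bore. It points along -37°, the flat's normal, so the flats are mating and I'll relieve it by shifting that way.

Request:
{"fn": "carry_out", "kwargs": {
  "rows": "0.3 0 0.025 0 0;0.3 0 0 0 0"
}}

```text
clock: 16.75
eef_pos: [590.0, -206.9, 89.4]
tcp_rot: [-3.141, 0.0, 1.166]
contact_force: [3.1, -1.7, 0.7]
opening: 0.402
```

Request:
{"fn": "carry_out", "kwargs": {
  "rows": "0.3 0 0.01 0.05 0;0.3 0 0 0 0"
}}

```text
clock: 17.0
eef_pos: [590.2, -206.9, 87.7]
tcp_rot: [-3.141, -0.0, 1.166]
contact_force: [3.2, -1.8, -1.3]
opening: 0.4
```

```bash
python3 -c "
from h import *
go(589.4,-206.3,80,67);print(r.sense()['wrist_torque'])"
```

```text
clock 17.0 pose [ 590.17 -206.88   87.71] [-3.141  -0.      1.1664] f [ 3.16 -1.82 -1.25] open 0.4
units [ 0.008 -0.031  0.257] turn -0.021
[-0.32160287 -0.42852013  0.03954717]
```

Request:
{"fn": "carry_out", "kwargs": {
  "rows": "0.3 0 0.03 0 0;0.3 0 0 0.05 0;0.3 0 0 0 0"
}}

```text
clock: 17.38
eef_pos: [590.6, -207.1, 86.0]
tcp_rot: [-3.14, 0.0, 1.166]
contact_force: [0.1, 0.3, -1.3]
opening: 0.403
```

Request:
{"fn": "carry_out", "kwargs": {
  "rows": "0.3 0 0.015 0.05 0;0.3 0 0 0.05 0;0.3 0 0 0 0"
}}

```text
clock: 17.75
eef_pos: [590.9, -207.3, 83.0]
tcp_rot: [-3.14, 0.0, 1.166]
contact_force: [-3.7, 1.0, -2.6]
opening: 0.405
```

Request:
{"fn": "carry_out", "kwargs": {
  "rows": "0.3 0 -0.015 0 0;0.3 0 0 0.04 0;0.3 0 0 0 0"
}}

```text
clock: 18.12
eef_pos: [590.9, -207.2, 82.2]
tcp_rot: [-3.141, 0.0, 1.166]
contact_force: [-3.6, 1.6, -0.9]
opening: 0.403
```

Request:
{"fn": "carry_out", "kwargs": {
  "rows": "0.3 0 0 0.04 0;0.3 0 0 0 0"
}}

```text
clock: 18.38
eef_pos: [590.9, -207.3, 81.0]
tcp_rot: [-3.141, 0.0, 1.166]
contact_force: [-4.6, 0.4, -0.2]
opening: 0.399
```

Request:
{"fn": "carry_out", "kwargs": {
  "rows": "0.3 0 0 0.04 0;0.3 0 0 0 0"
}}

```text
clock: 18.62
eef_pos: [591.0, -207.3, 80.0]
tcp_rot: [-3.141, 0.0, 1.166]
contact_force: [-6.0, 2.0, 3.3]
opening: 0.404
```

Request:
{"fn": "carry_out", "kwargs": {
  "rows": "0.3 0 0 0.04 0;0.3 0 0 0 0"
}}

```text
clock: 18.88
eef_pos: [591.0, -207.3, 78.9]
tcp_rot: [-3.141, 0.0, 1.166]
contact_force: [-5.3, 2.7, 4.4]
opening: 0.405
```

Request:
{"fn": "carry_out", "kwargs": {
  "rows": "0.3 0 -0.02 0 0;0.3 0 0 0.04 0;0.3 0 0 0 0"
}}

```text
clock: 19.25
eef_pos: [590.9, -207.3, 77.9]
tcp_rot: [3.141, 0.0, 1.166]
contact_force: [-4.8, 0.4, 5.5]
opening: 0.402
```

Request:
{"fn": "carry_out", "kwargs": {
  "rows": "0.3 0 -0.01 0.04 0;0.3 0 0 0 0"
}}

```text
clock: 19.5
eef_pos: [590.9, -207.2, 76.9]
tcp_rot: [3.14, -0.0, 1.166]
contact_force: [-4.9, 1.2, 6.8]
opening: 0.405
```

Request:
{"fn": "carry_out", "kwargs": {
  "rows": "0.3 0 0 0.04 0;0.3 0 0 0 0"
}}

```text
clock: 19.75
eef_pos: [591.0, -207.2, 76.5]
tcp_rot: [3.14, -0.0, 1.166]
contact_force: [-6.9, 2.1, 14.4]
opening: 0.402
```

Request:
{"fn": "carry_out", "kwargs": {
  "rows": "0.3 0 0 0.04 0;0.3 0 0 0 0"
}}

```text
clock: 20.0
eef_pos: [591.1, -207.3, 76.2]
tcp_rot: [3.14, -0.0, 1.166]
contact_force: [-11.0, 3.6, 22.4]
opening: 0.401
```

The spring builds from 80.3 mm, then there's a hard stop at about 76.5 mm, which is 4 mm of travel as specified. I'll ease off the side load and check that it holds.

Request:
{"fn": "carry_out", "kwargs": {
  "rows": "0.3 0 -0.03 0 0;0.3 0 0 0 0;0.3 0 0 0 0;0.3 0 0 0 0"
}}

```text
clock: 20.5
eef_pos: [590.9, -207.2, 76.3]
tcp_rot: [3.138, -0.0, 1.166]
contact_force: [-7.3, 1.8, 20.3]
opening: 0.401
```

Run:
```python
from h import *
go(589.4,-206.3,76,67);print(r.sense()['wrist_torque'])
B=r.grab_frame("scene");S=Cam("scene")
cv2.imwrite("pics/z1.png",cv2.resize(B[95:155,312:382],None,fx=10,fy=10,interpolation=cv2.INTER_CUBIC))
cv2.imwrite("pics/z2.png",B)
```

```text
clock 20.5 pose [ 590.94 -207.21   76.31] [ 3.1383e+00 -1.0000e-04  1.1665e+00] f [-7.33  1.8  20.31] open 0.401
units [ 0.008 -0.059  0.01 ] turn -0.021
[ 0.34214411  1.30835711 -0.0029553 ]
```

View pics/z1.png

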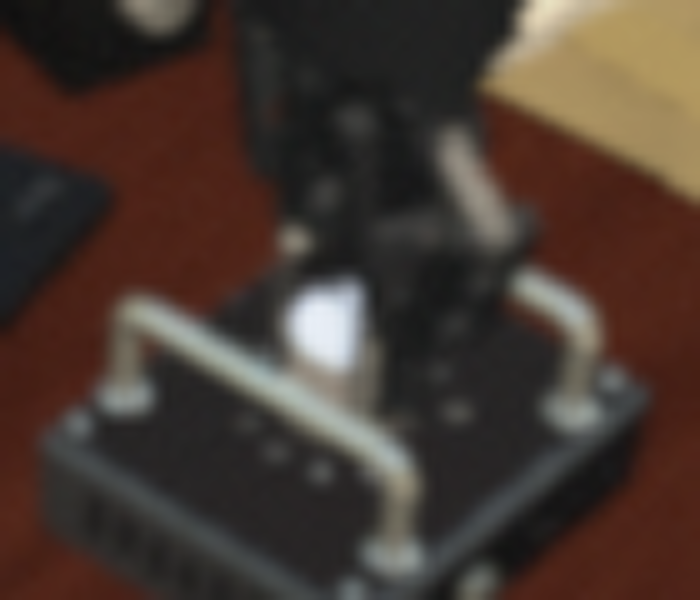

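View pics/z2.png

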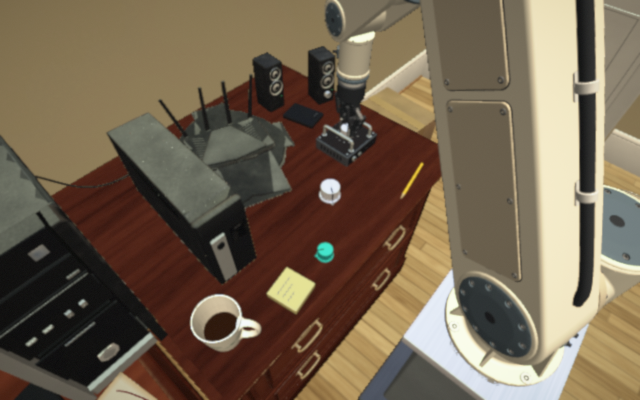

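Request:
{"fn": "carry_out", "kwargs": {
  "rows": "0.3 0 -0.01 0 0;0.3 0 0 0 0;0.3 0 0 0 0;0.3 0 0 0 0;0.3 0 0 0 0;0.3 0 0 0 0;0.3 0 0 0 0;0.3 0 0 0 0;0.3 0 0 0 0;0.3 0 0 0 0;0.3 0 0 0 0;0.3 0 0 0 0"
}}

```text
clock: 22.05
eef_pos: [590.9, -207.2, 76.3]
tcp_rot: [3.138, -0.0, 1.166]
contact_force: [-6.8, 0.8, 19.1]
opening: 0.401
```

Run:
```python
from h import *
S=Cam("scene");T=Cam("top");print("pred knob top centre scene: in",S.pix([[590.3,-206.9,76]]),"if 4 higher",S.pix([[590.3,-206.9,80]]))
B=r.grab_frame("scene");m=(B.min(2)>170);m[:120]=0;m[140:]=0;m[:,:338]=0;m[:,356:]=0
ys,xs=np.nonzero(m);print("white top px",xs.min(),xs.max(),ys.min(),ys.max())
t=np.linspace(0,2*np.pi,73);p=S.pix(np.c_[590.3+18*np.cos(t),-206.9+18*np.sin(t),0*t+76]);print("pred ext",p.min(0),p.max(0))
a=np.load("B.npy");
# bystanders moved?
for n,(x0,y0,x1,y1) in dict(mug=(185,290,265,355),pad=(262,262,320,315),pencil=(398,158,428,202)).items(): print(n,np.abs(B[y0:y1,x0:x1]-a[y0:y1,x0:x1]).mean().round(2))
go(589.4,-206.3,76,67)
```

```text
pred knob top centre scene: in [[347.09734907 126.91913813]] if 4 higher [[347.20633708 125.8228426 ]]
white top px 340 346 124 136
pred ext [340.79782395 122.86561957] [353.39576222 131.06391851]
mug 10.2
pad 10.41
pencil 7.58
clock 22.1 pose [ 590.92 -207.2    76.31] [ 3.1378e+00 -2.0000e-04  1.1664e+00] f [-7.06  1.66 19.84] open 0.401
units [ 0.008 -0.058  0.01 ] turn -0.021
```

```bash
python3 -c "
from rig import r
print(r.sign_off())"
```

```text
the job is handed in; nothing more can be done
None
```

The smaller bare-metal knob is on the D-shaft, and I handed the job in with the arm still gripping it and holding the push switch in. It took 22.1 s of the 45 s; `sign_off` gave no verdict.

**What I did:** I gripped the knob twice at right angles to centre it in the jaws. I then checked the camera against that known position (they agreed to within 1 mm) and turned the knob about 43° clockwise. I lowered it between the rails, easing sideways when the force showed the flats rubbing.

**Last checks:**
- **Seating:** the tip entered the bore with almost no downward force. The knob's underside ended at about 48 mm by calculation, which is where it should be with the switch in.
- **Switch:** the spring built up from about 80.3 mm TCP height to a hard stop near 76.5 mm, matching the 4 mm of travel. The push stayed at about 20 N for the last 1.5 s or more, against the 9 N needed.
- **Grip:** the opening was steady at 0.401, and nothing in the force readings suggested the rails were touched.

**Less certain:**
- **Side load:** about 7 N of sideways force on the knob remained at the end.
- **Flat angle:** the shaft's flat was only 3–4 pixels wide, so I aimed at an estimate. The evidence for a match is the smooth entry and the final height; I did no turning test.
- **Final view:** the arm blocked the top camera and a rail partly hid the knob, so the scene picture only supports the final height roughly.
- **Bystanders:** the mug, notes and pencil look unmoved. The pixel comparison showed differences of 8–10 levels, which I put down to lighting, so it doesn't prove it.

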